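# Back off a throttle body's knurled retaining ring

### The arm

A 6-joint arm with a two-finger parallel gripper is mounted at the origin on the work surface. World frame = base frame: x ahead of the robot, y to its left, z up, the work surface at z = 0. Lengths are in m, angles in rad, forces in N, time in s.
With the tool pointing down it reaches from about 0.225 to 0.875 m from the base axis. Payload 3.4 kg.
Tool frame: the origin (TCP) lies at the very end of the fingers, on their centre line; the grasp point (between the pads) lies 19 mm behind it (manip.hold_point_z is the distance from the TCP to the grasp point, in m); z points along the fingers, x is the direction in which the jaws open and shut, and the axes are right-handed (so a half turn about z gives the same grasp; the last joint's range is limited). The gripper opens to 85 mm and grips with 20 to 120 N. Pads are 22 mm wide; open, the fingers measure 114 mm over their backs; the gripper's body (76 mm by 85 mm) begins 54 mm behind the grasp point. The pads swing forward as they close: fully open they stand 13 mm farther back than shut.
Start: joints at [1.095, 0.276, 1.505, -0, 1.361, -0.121], TCP at [0.2, 0.539, 0.197] pointing down, gripper open.
Joint ranges: [-2.89, 2.89], [-0.75, 2.08], [0.22, 2.7], [-1.18, 4.32], [0.11, 2.71], [-2.7, 2.7]. Speed limits (rad/s): [2.57, 2.57, 3.14, 3.14, 3.14, 3.14].

### API

Orientations are given as a unit quaternion [w, x, y, z].
In Python, from rig import manip gives the robot as it stands.
- The arm moves only by the tool apply_moves, never from a script. Its argument "commands" is one flat list of numbers, 6 for each row, row after row: the shift along the tool's x, y, z normalised to -1 to 1, where 1 is 0.03 m, then the turn, a rotation vector about the tool's x, y, z normalised to -1 to 1, where 1 is 0.15 rad. A call has 1 to 20 rows; each row shifts and turns the commanded pose from where the row before left it, along the tool's axes as they then stand; what a row does not reach is not made up. A row lasts 1/10 s, in which the tool goes at most 50 mm and 8.59 degrees, less where a joint would pass 70% of its speed; a pose out of reach is approached as far as the arm can. A call with a number of a shift or a turn outside -1 to 1 is refused whole. A call with a gripper value outside its range is refused whole. "jaw" is the opening, from -1 (shut) to 1 (fully open), set as the call begins (left out, the last holds). The fingers move at their own pace and stop on an object; "newtons" is the grip in N (left out, the last holds). Time passes only in rows, so rows that do not move let the fingers close. It gives the time, the measured TCP pose, the force and the opening at its end, in the units of the state.
- manip.get_state(): the state, without advancing time (a new reading comes with each control period).
- manip.get_image(name): name is "scene" or "top" or "wrist"; returns a dict with "frame" (400x640x3 uint8, red, green, blue), "fx", "fy", "cx", "cy" (pixels), "extrinsics" (4x4, takes a point from camera to world coordinates); the wrist camera has in their place "mount" (4x4, takes a point from camera to tool coordinates, whose origin is the TCP and whose axes are the tool frame's). Camera axes: x right, y up, looking along -z (the intrinsics and any distortion apply to the point x, -y, -z); pixel columns grow to the right and rows downward; lengths in m; the calibration is good to about 2 mm. A picture is of the moment at which its call begins: read the wrist's pose just before it. There is no depth.
- manip.sign_off(): hands the job in, once; it reports no verdict.
The state is a dict: "clock": time; "qpos": joint angles; "qd": joint speeds; "effort": joint torques, N m; "position": TCP position; "ee_rot": TCP orientation; "contact_force": force on the tool from outside, world axes, zero at the start; "moment": the same for the moment, N m; "width": finger opening in m.
Only numpy, scipy, OpenCV 4.12 (cv2) and the standard library are available. Lean on these libraries where they do the work, as an engineer would, in place of code of your own. Each camera call takes 0.05 s, during which the arm holds its last target. There are 200 camera calls.

### The job

Loosen the knurled retaining ring on top of the throttle body by rolling a fingertip along its rim, anticlockwise seen from above: let the ring's red mark go past the yellow pointer once, and stop it in line with the pointer when it comes round the second time (nearly two full turns in all). Then take the finger clear; do not lift, shift or knock over any of the loose things on the bench.

Things in the scene. Friction and masses are not known exactly. Their poses are not given: they have to be found in the camera images.
- ring (a joint): turn of the knurled retaining ring about its vertical axis, rad: 0 = red mark in line with the pointer and ring fully tight (hard stop), growing anticlockwise seen from above (loosening), counting on through full turns (6.28 = mark back at the pointer once, 12.57 = the second time; hard stop at 20). It starts between 0.4 and 1.8. It turns stiffly (about 0.06 N m: some 1.3 N along the rim) and stays where it is left. It rises on its thread by 3.1 mm per turn.
- ring_mid (a point): point on the ring's vertical axis at half its height. The ring is 96 mm in diameter over its ridges (too wide to grasp), 26 mm tall, its bore 70 mm; the rim carries 30 upright ridges 12 degrees apart (10 mm), each 5 mm wide and standing 3 mm proud of the 90 mm diameter between them. Built of dark steel with bright ridges. Its underside is about 100 mm above the bench at joint value 0. All round it and above it is free space; the pointer is the highest thing beside it.
- mark (a point): the red mark on the ring: a 7 mm wide radial stripe on the top face, and one red ridge; the point lies at the top outer edge of the rim, 48 mm from the axis
- pointer (a point): tip of the fixed yellow pointer, which lies below the ring and juts out 22 mm past its rim, 70 mm from the axis; its top is 89 mm above the bench, 11 mm below the ring's underside at joint value 0
- stand: throttle body bolted to a blue base plate 200 x 170 x 12 mm, fixed to the bench; origin at the centre of the plate's underside, directly below the ring's axis, z up; the pointer lies along its +x axis. Its aluminium throat (78 mm across) runs up under the ring; its motor housing (+y side) and black gear cover with connector (+x side) stay below 81 mm and within 100 mm of the axis
- socket: steel hex-drive socket standing upright, 24 mm across, 30 mm tall, on the stand's base plate, about 100 mm from the ring axis; origin at the centre of its underside. Leave it alone
- bolt: bolt standing on its head, 18 mm across, 37 mm tall, on the stand's base plate, about 100 mm from the ring axis; origin at the centre of its underside. Leave it alone
- oil_filter: white oil filter, 76 mm across, 85 mm tall; origin at the centre of its underside. Leave it alone
- spray_can: blue spray can with a red cap, 64 mm across, 190 mm tall; origin at the centre of its underside. Leave it alone
- screwdriver: orange-handled screwdriver lying on the bench. Leave it alone
- wrench: steel open-end wrench lying flat on the bench. Leave it alone
- grease_jar: small white jar with a black cap, 60 mm across and 60 mm tall; origin at the centre of its underside. Leave it alone

How it is judged:
On the way:
1. the red mark has passed the pointer once (value of joint ring above 6.6 rad), for 0.1 s.
At the end, for the whole second after the job is handed in: The ring is at rest with its red mark within 0.25 rad (14 degrees, 12 mm along the rim) of the pointer at its second return (joint value 12.57), and every loose thing is within 20 mm of where it began (value of joint ring between 12.316 and 12.816 rad and velocity of joint ring between -0.05 and 0.05 rad/s and distance of each of socket, bolt, oil_filter, spray_can, screwdriver, wrench, grease_jar from where it was at the start of the episode below 0.02 m); the robot touches nothing.
It fails at once if a loose thing on the bench is lifted, shifted or knocked over (moved by more than 20 mm) (distance of any of socket, bolt, oil_filter, spray_can, screwdriver, wrench, grease_jar from where it was at the start of the episode above 0.02 m).
It also fails if it takes over 64 s, if anything falls off the work surface, if the arm or the gripper's body presses on something with over 40 N, if the wrist force passes 120 N, or if a joint passes its speed limit or range.

## Working session

There is one attempt and no reset: what is moved stays moved. The work goes in short steps, Python scripts to look and compute and a tool call to move; the robot and the scene stay as the last step left them, time stands still between calls to the robot, and variables do not carry over. Pictures are saved under pics/ and viewed, about 8 in all and at most 12, crops included, and the job is handed in when it is done.

Besides the shell and the picture viewer there is one more tool, called after "Request:" by a JSON object that holds its "method" and its "body", one argument or row to a line. apply_moves: Moves the arm, as the interface text tells. Scaled input: -1 to 1 covers 0.03 m each way for a shift and 0.15 rad each way for a turn. Its arguments: {"type":"object","properties":{"commands":{"type":"array"},"jaw":{"type":"number"},"newtons":{"type":"number"}},"required":["commands"]}

```bash
mkdir -p pics; ls; cat > h.py <<'E'
import numpy as np, cv2
from rig import manip
from scipy.spatial.transform import Rotation as R
def cam(n):
    s=manip.get_state(); d=manip.get_image(n)
    if 'extrinsics' in d: E=np.array(d['extrinsics'])
    else:
        T=np.eye(4);q=s['ee_rot'];T[:3,:3]=R.from_quat([q[1],q[2],q[3],q[0]]).as_matrix();T[:3,3]=s['position'];E=T@np.array(d['mount'])
    return np.array(d['frame']),(d['fx'],d['fy'],d['cx'],d['cy']),E,d
def ray(K,E,u,v):
    r=E[:3,:3]@np.array([(u-K[2])/K[0],-(v-K[3])/K[1],-1]);return E[:3,3],r
def atz(K,E,u,v,z):
    o,r=ray(K,E,u,v);return o+r*(z-o[2])/r[2]
def proj(K,E,p):
    c=np.linalg.inv(E)@np.append(p,1);return K[2]+K[0]*c[0]/-c[2],K[3]-K[1]*c[1]/-c[2]
E
python3 - <<'E'
from h import *
for n in ('scene','top'):
    f,K,E,d=cam(n);cv2.imwrite(f'pics/{n}0.png',f[:,:,::-1]);np.savez(f'{n}0.npz',K=K,E=E,f=f);print(n,K,E.round(4).tolist(),[k for k in d])
s=manip.get_state();print(s)
E
```

```text
pics
scene (465.74390997523085, 465.74390997523085, 321.2162121811042, 200.5094784437798) [[0.7408, -0.4897, 0.4598, 1.0703], [0.6717, 0.5319, -0.5156, -0.6294], [0.0079, 0.6909, 0.7229, 0.9656], [0.0, 0.0, 0.0, 1.0]] ['frame', 'fx', 'fy', 'cx', 'cy', 'extrinsics']
top (412.6419891858511, 412.6419891858511, 324.4161751272965, 198.2641329710918) [[0.0237, 0.9859, -0.1657, 0.354], [-0.9997, 0.0228, -0.0073, -0.0238], [-0.0034, 0.1658, 0.9861, 1.142], [0.0, 0.0, 0.0, 1.0]] ['frame', 'fx', 'fy', 'cx', 'cy', 'extrinsics']
{'clock': 0.1, 'qpos': array([ 1.09502761e+00,  2.76538584e-01,  1.50601238e+00,  2.74552143e-05,
        1.36070088e+00, -1.20982080e-01]), 'qd': array([ 0.00095424, -0.00132168, -0.00373678, -0.00010918,  0.00044339,
        0.00039741]), 'effort': array([ 2.21013390e-03, -4.17700052e+01, -2.46405762e+01, -1.62996639e-04,
        5.80818829e-03,  4.23008589e-05]), 'position': array([0.19949135, 0.5387225 , 0.19662003]), 'ee_rot': array([ 3.76385309e-04,  8.20790705e-01,  5.71228440e-01, -7.39420296e-04]), 'contact_force': array([-0.62118855, -0.50087862,  0.15217964]), 'moment': array([-0.04485304,  0.02382212, -0.02601813]), 'width': 0.08553712640764873}
```

View pics/scene0.png

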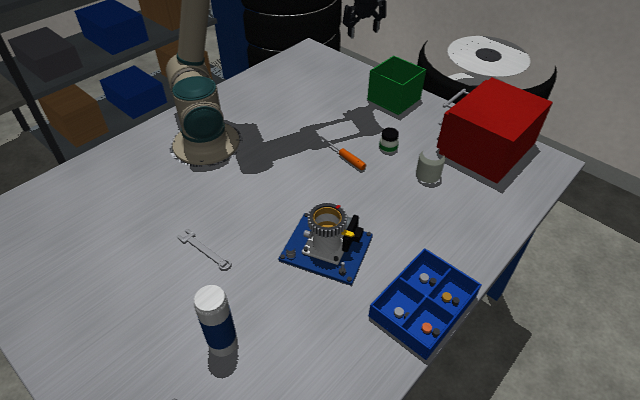

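View pics/top0.png

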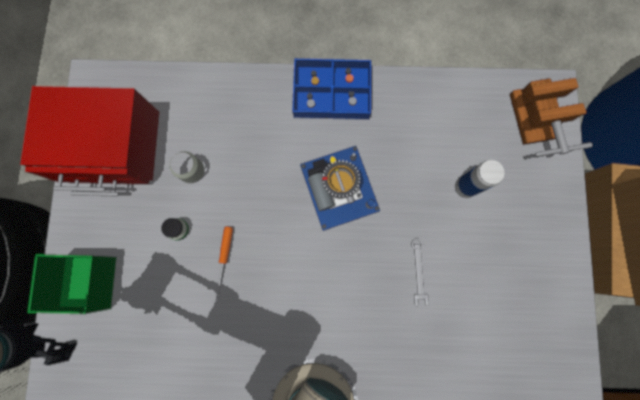

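The scene view shows the ring at about (327,215), its red mark near (338,208) and the pointer near (350,234). In the top view the ring is at (342,180). Loose bench items are far away; the socket and bolt are on the plate. Next, enlarged crops.

```bash
python3 - <<'E'
from h import *
a=np.load('scene0.npz');b=np.load('top0.npz')
c1=cv2.resize(a['f'][190:290,270:385],None,fx=3.4,fy=5.0*0+3.4,interpolation=cv2.INTER_CUBIC)
c2=cv2.resize(b['f'][138:238,290:390],None,fx=3.4,fy=3.4,interpolation=cv2.INTER_CUBIC)
cv2.imwrite('pics/crop0.png',np.hstack([c1,c2])[:,:,::-1])
# triangulate ring centre
A=[];B=[]
for D,(u,v) in ((a,(327,215)),(b,(342,180))):
    o,r=ray(D['K'],D['E'],u,v);r/=np.linalg.norm(r);P=np.eye(3)-np.outer(r,r);A.append(P);B.append(P@o)
print(np.linalg.lstsq(np.vstack(A),np.hstack(B),rcond=None)[0])
print(atz(a['K'],a['E'],327,215,.126),atz(b['K'],b['E'],342,180,.126))
E
```

```text
[ 0.57529156 -0.05726954  0.12253735]
[ 0.5791995  -0.05703749  0.126     ] [ 0.57237011 -0.05947636  0.126     ]
```

View pics/crop0.png

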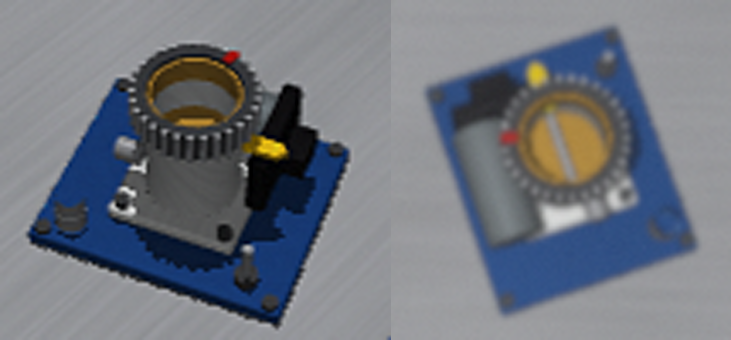

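```bash
cat >> h.py <<'E'
def tri(*obs):
    A=[];B=[]
    for K,E,u,v in obs:
        o,r=ray(K,E,u,v);r=r/np.linalg.norm(r);P=np.eye(3)-np.outer(r,r);A.append(P);B.append(P@o)
    return np.linalg.lstsq(np.vstack(A),np.hstack(B),rcond=None)[0]
def tip():
    s=manip.get_state();q=s['ee_rot'];M=R.from_quat([q[1],q[2],q[3],q[0]]).as_matrix();return s,np.array(s['position']),M,np.arctan2(M[1,0],M[0,0])
def rel(p,yaw):  # shift in tool units and turn (tool z) units to reach p,yaw
    s,x,M,y=tip();T=np.column_stack([[np.cos(yaw),np.sin(yaw),0],[np.sin(yaw),-np.cos(yaw),0],[0,0,-1]])
    return (M.T@(np.array(p)-x)/.03).round(2),(R.from_matrix(M.T@T).as_rotvec()/.15).round(2)
E
python3 - <<'E'
from h import *
a=np.load('scene0.npz');b=np.load('top0.npz')
A=(a['K'],a['E']);B=(b['K'],b['E'])
f=lambda x,y:(270+x/3.4,190+y/3.4)
g=lambda x,y:(290+(x-391)/3.4,138+y/3.4)
for n,p,q in (('ring',f(196,90),g(566,137)),('mark',f(241,52),g(504,138)),('ptr',f(288,151),g(540,64)),('mid sock',f(72,215),g(664,222)),('bolt',f(247,270),g(607,64))):
    print(n,tri((*A,*p),(*B,*q)))
for n,q,z in (('can',(488,173),.19),('filter',(184,165),.085),('jar',(174,228),.06)): print(n,atz(*B,*q,z))
# plan: above
print(rel([.575,-.06,.30],0.78))
E
```

```text
ring [ 0.57916279 -0.05701248  0.12021358]
mark [ 0.57837994 -0.00952862  0.12157793]
ptr [ 0.64582089 -0.03526042  0.08639245]
mid sock [ 0.53317101 -0.14163658  0.01476399]
bolt [ 0.66372929 -0.09340353  0.01853222]
can [ 0.58341311 -0.40146953  0.19      ]
filter [0.61201124 0.35614088 0.085     ]
jar [0.44742491 0.37779759 0.06      ]
(array([-14.37,  18.67,  -3.43]), array([0.  , 0.01, 2.91]))
```

Request:
{"method": "apply_moves", "body": {
  "commands": [-0.72,0.93,-0.17,0,0,0,-0.72,0.93,-0.17,0,0,0,-0.72,0.93,-0.17,0,0,0,-0.72,0.93,-0.17,0,0,0,-0.72,0.93,-0.17,0,0,0,-0.72,0.93,-0.17,0,0,0,-0.72,0.93,-0.17,0,0,0,-0.72,0.93,-0.17,0,0,0,-0.72,0.93,-0.17,0,0,0,-0.72,0.93,-0.17,0,0,0,-0.72,0.93,-0.17,0,0,0,-0.72,0.93,-0.17,0,0,0,-0.72,0.93,-0.17,0,0,0,-0.72,0.93,-0.17,0,0,0,-0.72,0.93,-0.17,0,0,0,-0.72,0.93,-0.17,0,0,0,-0.72,0.93,-0.17,0,0,0,-0.72,0.93,-0.17,0,0,0,-0.72,0.93,-0.17,0,0,0,-0.72,0.93,-0.17,0,0,0],
  "jaw": -1
}}

```text
clock: 2.1
position: [0.5733, -0.061, 0.2991]
ee_rot: [-0.0, 0.821, 0.571, -0.0]
contact_force: [0.5, 0.3, -1.3]
width: 0.0001
```

```bash
python3 - <<'E'
from h import *
f,K,E,d=cam('wrist');cv2.imwrite('pics/w1.png',f[:,:,::-1]);np.savez('w1.npz',K=K,E=E,f=f)
s,x,M,y=tip();print(s['clock'],x,y,s['qpos'].round(3),s['contact_force'],s['width']);print(np.array(d['mount']).round(3).tolist(),K)
E
```

```text
2.15 [ 0.577114   -0.06668433  0.29899106] 1.212239971245547 [-0.232  0.245  1.302 -0.005  1.591 -1.444] [ 3.58644909 -3.09019779  1.28355904] 0.0002463136792255297
[[1.0, 0.0, -0.0, 0.0], [0.0, -0.956, -0.294, -0.075], [-0.0, 0.294, -0.956, -0.177], [0.0, 0.0, 0.0, 1.0]] (329.45007549363754, 329.45007549363754, 318.00085734223484, 199.7045617244576)
```

View pics/w1.png

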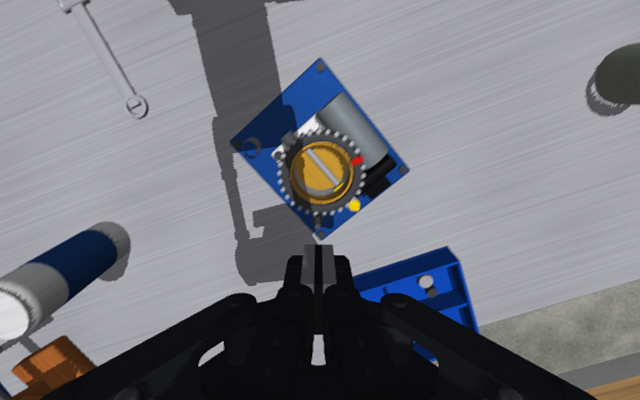

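Request:
{"method": "apply_moves", "body": {
  "commands": [0,0,0,0,0,1,0,0,0,0,0,1,0,0,0,0,0,1,0,0,0,0,0,1,0,0,0,0,0,1,0,0,0,0,0,1,0,0,0,0,0,1,0,0,0,0,0,1,0,0,0,0,0,1,0,0,0,0,0,1,0,0,0,0,0,1,0,0,0,0,0,1,0,0,0,0,0,1,0,0,0,0,0,1,0,0,0,0,0,1,0,0,0,0,0,1,0,0,0,0,0,1,0,0,0,0,0,1,0,0,0,0,0,0,0,0,0,0,0,0]
}}

```text
clock: 4.15
position: [0.5727, -0.0596, 0.299]
ee_rot: [0.0, 0.738, -0.675, -0.0]
contact_force: [-0.6, -0.4, -0.3]
width: -0.0001
```

```bash
python3 - <<'E'
from h import *
f,K,E,d=cam('wrist');np.savez('w2.npz',K=K,E=E,f=f)
s,x,M,y=tip();print(s['clock'],x,y,s['qpos'].round(3),s['contact_force'])
a=np.load('w1.npz')
print([atz(a['K'],a['E'],*p,z) for p,z in (((321,172),.127),((361,160),.127),((354,209),.088))])
u,v=proj(K,E,[.577,-.057,.127]);u,v=int(u),int(v);print(u,v)
c=f[max(v-70,0):v+70,max(u-70,0):u+70];cv2.imwrite('pics/w2.png',cv2.resize(c,None,fx=4,fy=4,interpolation=cv2.INTER_CUBIC)[:,:,::-1])
E
```

```text
4.2 [ 0.57280229 -0.05962924  0.299129  ] -1.4813458625030973 [-0.225  0.24   1.309  0.     1.594  1.257] [-0.37092503 -0.74527073  0.52334946]
[array([ 0.57517051, -0.05784037,  0.127     ]), array([ 0.5777704 , -0.01328869,  0.127     ]), array([ 0.64142979, -0.03818546,  0.088     ])]
316 166
```

View pics/w2.png

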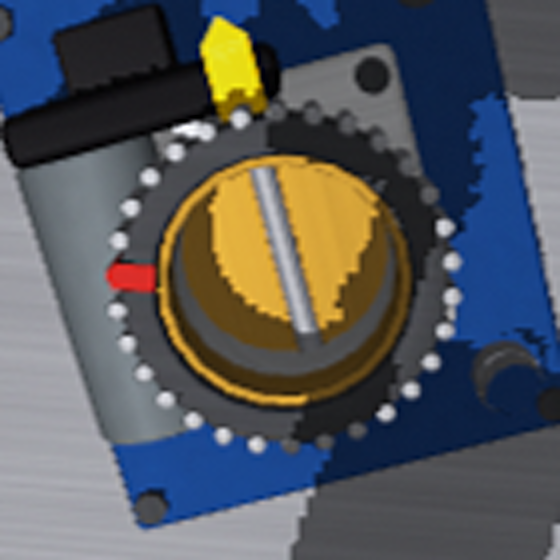

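```bash
python3 - <<'E'
from h import *
a=np.load('w2.npz');g=lambda x,y:(246+x/4,96+y/4)
P=[atz(a['K'],a['E'],*g(*p),z) for p,z in (((283,278),.127),((107,275),.127),((219,17),.088))]
c=P[0];print(P,[np.arctan2(*(q-c)[1::-1]) for q in P[1:]],[np.hypot(*(q-c)[:2]) for q in P[1:]])
E
```

```text
[array([ 0.57855283, -0.05721064,  0.127     ]), array([ 0.57512726, -0.01013841,  0.127     ]), array([ 0.64341413, -0.03317725,  0.088     ])] [np.float64(1.6434408906055415), np.float64(0.3548504515816609)] [np.float64(0.04719670552399971), np.float64(0.06917074464840357)]
```

```bash
cat >> h.py <<'E'
C=np.array([.578,-.057])
def rs():
    s,x,M,y=tip();d=x[:2]-C;f=np.array(s['contact_force']);o=d/np.hypot(*d)
    print('t %.2f r %.4f phi %.3f yaw %.3f yaw-phi %.3f z %.4f tilt %.3f Frad %.2f Ftan %.2f Fz %.2f j6 %.2f'%(s['clock'],np.hypot(*d),np.arctan2(d[1],d[0]),y,(y-np.arctan2(d[1],d[0]))%6.283,x[2],np.arccos(-M[2,2]),f[:2]@o,f[1]*o[0]-f[0]*o[1],f[2],s['qpos'][5]))
def tgt(r,phi,z,yaw): print(rel([C[0]+r*np.cos(phi),C[1]+r*np.sin(phi),z],yaw))
E
python3 -c "
from h import *
rs();tgt(.08,3.05,.30,-2.45)"
```

```text
t 4.20 r 0.0058 phi -2.673 yaw -1.481 yaw-phi 1.192 z 0.2991 tilt 0.001 Frad 0.67 Ftan 0.50 Fz 0.52 j6 1.26
(array([-0.55,  2.44, -0.03]), array([0.  , 0.  , 6.46]))
```

Request:
{"method": "apply_moves", "body": {
  "commands": [-0.18,0.81,0,0,0,0,-0.18,0.81,0,0,0,0,-0.18,0.81,0,0,0,0,0,0,0,0,0,1,0,0,0,0,0,1,0,0,0,0,0,1,0,0,0,0,0,1,0,0,0,0,0,1,0,0,0,0,0,1,0,0,0,0,0,0.46,0,0,0.79,0,0,0,0,0,0.79,0,0,0,0,0,0.79,0,0,0,0,0,0.79,0,0,0,0,0,0.79,0,0,0,0,0,0.79,0,0,0,0,0,0.79,0,0,0,0,0,0.79,0,0,0,0,0,0,0,0,0,0,0,0,0,0,0]
}}

```text
clock: 6.2
position: [0.499, -0.0499, 0.11]
ee_rot: [-0.0, -0.338, 0.941, 0.0]
contact_force: [0.5, 0.7, 0.7]
width: 0.0003
```

```bash
python3 -c "
from h import *
rs()"
```

```text
t 6.20 r 0.0793 phi 3.052 yaw -2.452 yaw-phi 0.779 z 0.1100 tilt 0.000 Frad -0.41 Ftan -0.75 Fz 0.75 j6 2.21
```

Request:
{"method": "apply_moves", "body": {
  "commands": [-0.1,-0.1,0,0,0,0,-0.1,-0.1,0,0,0,0,-0.1,-0.1,0,0,0,0,-0.08,-0.08,0,0,0,0,0,0,0,0,0,0]
}}

```text
clock: 6.7
position: [0.5159, -0.0516, 0.1101]
ee_rot: [0.0, -0.338, 0.941, -0.0]
contact_force: [-0.0, 0.3, 0.9]
width: 0.0
```

Request:
{"method": "apply_moves", "body": {
  "commands": [-0.024,-0.024,0,0,0,0,0,0,0,0,0,0]
}}

```text
clock: 6.9
position: [0.5159, -0.0515, 0.1098]
ee_rot: [-0.0, -0.338, 0.941, 0.0]
contact_force: [0.6, 0.4, -0.7]
width: -0.0003
```

Request:
{"method": "apply_moves", "body": {
  "commands": [-0.024,-0.024,0,0,0,0,0,0,0,0,0,0]
}}

```text
clock: 7.1
position: [0.517, -0.0516, 0.1098]
ee_rot: [0.0, -0.338, 0.941, 0.0]
contact_force: [0.5, 0.1, -1.0]
width: -0.0
```

```bash
python3 -c "
from h import *
rs()"
```

```text
t 7.10 r 0.0612 phi 3.054 yaw -2.453 yaw-phi 0.776 z 0.1098 tilt 0.000 Frad -0.47 Ftan -0.11 Fz -0.98 j6 2.22
```

Request:
{"method": "apply_moves", "body": {
  "commands": [-0.024,-0.024,0,0,0,0,0,0,0,0,0,0]
}}

```text
clock: 7.3
position: [0.5182, -0.0518, 0.1098]
ee_rot: [0.0, -0.338, 0.941, -0.0]
contact_force: [0.3, -0.2, -0.4]
width: -0.0
```

Request:
{"method": "apply_moves", "body": {
  "commands": [-0.024,-0.024,0,0,0,0,0,0,0,0,0,0]
}}

```text
clock: 7.5
position: [0.5192, -0.0519, 0.1098]
ee_rot: [0.0, -0.338, 0.941, -0.0]
contact_force: [0.9, 0.9, -0.4]
width: 0.0
```

Request:
{"method": "apply_moves", "body": {
  "commands": [-0.024,-0.024,0,0,0,0,0,0,0,0,0,0]
}}

```text
clock: 7.7
position: [0.5202, -0.052, 0.1098]
ee_rot: [0.0, -0.338, 0.941, 0.0]
contact_force: [1.1, 0.0, -0.8]
width: 0.0001
```

Request:
{"method": "apply_moves", "body": {
  "commands": [-0.024,-0.024,0,0,0,0,0,0,0,0,0,0]
}}

```text
clock: 7.9
position: [0.5212, -0.0521, 0.1098]
ee_rot: [0.0, -0.338, 0.941, -0.0]
contact_force: [0.3, 0.1, 0.9]
width: 0.0001
```

Request:
{"method": "apply_moves", "body": {
  "commands": [-0.024,-0.024,0,0,0,0,0,0,0,0,0,0]
}}

```text
clock: 8.1
position: [0.5222, -0.0522, 0.1098]
ee_rot: [0.0, -0.338, 0.941, -0.0]
contact_force: [0.5, 0.8, 0.2]
width: -0.0001
```

Request:
{"method": "apply_moves", "body": {
  "commands": [-0.024,-0.024,0,0,0,0,0,0,0,0,0,0]
}}

```text
clock: 8.3
position: [0.5233, -0.0523, 0.1098]
ee_rot: [0.0, -0.338, 0.941, -0.0]
contact_force: [0.4, -0.7, -0.3]
width: 0.0003
```

```bash
python3 - <<'E'
from h import *
rs();f,K,E,d=cam('wrist');u,v=map(int,proj(K,E,[*C,.12]));print(u,v,proj(K,E,tip()[1]))
np.savez('w3.npz',K=K,E=E,f=f)
cv2.imwrite('pics/w3.png',cv2.resize(f[60:330,140:500],None,fx=2,fy=2,interpolation=cv2.INTER_CUBIC)[:,:,::-1])
E
```

```text
t 8.30 r 0.0549 phi 3.056 yaw -2.453 yaw-phi 0.774 z 0.1098 tilt 0.000 Frad -0.44 Ftan 0.68 Fz -0.31 j6 2.22
242 172 (np.float64(318.6596390436159), np.float64(233.7813926616425))
```

View pics/w3.png

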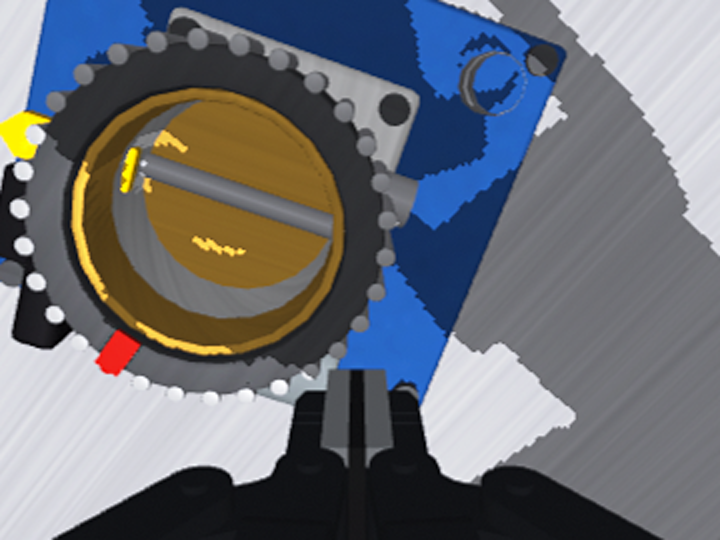

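The closed pads end at about crop (357,370), lower in the image than the projected TCP (357,347). There is a gap to the rim, so I'll check the tip from the side camera.

```bash
python3 - <<'E'
from h import *
f,K,E,d=cam('scene');p=tip()[1];f=f.copy()
u,v=proj(K,E,p);print(u,v)
for dz in (.02,.04): print(dz,proj(K,E,p+[0,0,dz]))
c=cv2.resize(f[150:290,240:400],None,fx=4,fy=4,interpolation=cv2.INTER_CUBIC)
cv2.drawMarker(c,(int((u-240)*4),int((v-150)*4)),(255,0,255),1,14,1)
cv2.imwrite('pics/s3.png',c[:,:,::-1])
E
```

```text
311.4560043617939 206.99873193370684
0.02 (np.float64(311.397733422887), np.float64(201.50110952671585))
0.04 (np.float64(311.3379830880287), np.float64(195.86391222211708))
```

View pics/s3.png

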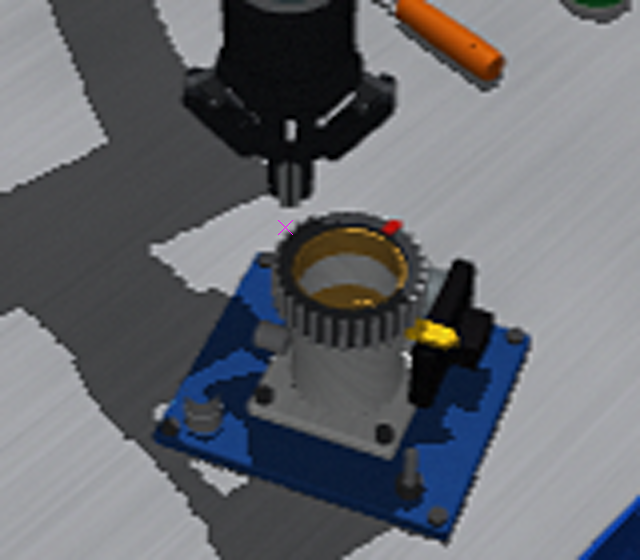

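The scene view shows the real finger end at crop (290,205), about 5.7 px (20 to 30 mm) above the reported TCP at (286,228). The tip is therefore hovering just above the ring. I'll touch down gently on the ring's top face to measure this.

Request:
{"method": "apply_moves", "body": {
  "commands": [0,0,0.05,0,0,0,0,0,0,0,0,0]
}}

```text
clock: 8.6
position: [0.5229, -0.0522, 0.1081]
ee_rot: [-0.0, -0.338, 0.941, 0.0]
contact_force: [-0.6, -0.1, 0.4]
width: -0.0002
```

Request:
{"method": "apply_moves", "body": {
  "commands": [0,0,0.05,0,0,0,0,0,0,0,0,0]
}}

```text
clock: 8.8
position: [0.5229, -0.0522, 0.1066]
ee_rot: [-0.0, -0.338, 0.941, 0.0]
contact_force: [0.7, -0.1, -0.6]
width: 0.0002
```

Request:
{"method": "apply_moves", "body": {
  "commands": [0,0,0.05,0,0,0,0,0,0,0,0,0]
}}

```text
clock: 9.0
position: [0.5229, -0.0522, 0.1051]
ee_rot: [-0.0, -0.338, 0.941, 0.0]
contact_force: [-0.7, 1.0, -0.2]
width: 0.0001
```

Request:
{"method": "apply_moves", "body": {
  "commands": [0,0,0.05,0,0,0,0,0,0,0,0,0]
}}

```text
clock: 9.2
position: [0.5229, -0.0522, 0.1036]
ee_rot: [-0.0, -0.338, 0.941, 0.0]
contact_force: [-0.6, 0.2, 0.6]
width: -0.0002
```

Request:
{"method": "apply_moves", "body": {
  "commands": [0,0,0.05,0,0,0,0,0,0,0,0,0]
}}

```text
clock: 9.4
position: [0.523, -0.0522, 0.1021]
ee_rot: [-0.0, -0.338, 0.941, 0.0]
contact_force: [-0.1, -0.2, 0.3]
width: 0.0
```

Request:
{"method": "apply_moves", "body": {
  "commands": [0,0,0.05,0,0,0,0,0,0,0,0,0]
}}

```text
clock: 9.6
position: [0.5229, -0.0522, 0.1006]
ee_rot: [-0.0, -0.338, 0.941, 0.0]
contact_force: [0.4, 0.7, 0.2]
width: 0.0002
```

Request:
{"method": "apply_moves", "body": {
  "commands": [0,0,0.06,0,0,0,0,0,0,0,0,0]
}}

```text
clock: 9.8
position: [0.5229, -0.0522, 0.0987]
ee_rot: [-0.0, -0.338, 0.941, 0.0]
contact_force: [-0.7, 0.8, -0.5]
width: 0.0003
```

Request:
{"method": "apply_moves", "body": {
  "commands": [0,0,0.06,0,0,0,0,0,0,0,0,0]
}}

```text
clock: 10.0
position: [0.5229, -0.0522, 0.097]
ee_rot: [-0.0, -0.338, 0.941, 0.0]
contact_force: [0.4, -0.0, -0.5]
width: -0.0002
```

Request:
{"method": "apply_moves", "body": {
  "commands": [0,0,0.06,0,0,0,0,0,0,0,0,0]
}}

```text
clock: 10.2
position: [0.5229, -0.0522, 0.0952]
ee_rot: [-0.0, -0.338, 0.941, 0.0]
contact_force: [-0.8, 0.2, -0.1]
width: -0.0
```

```bash
python3 - <<'E'
from h import *
rs();f,K,E,d=cam('wrist')
a=f[100:330,190:500];f2,K2,E2,d=cam('scene');print(proj(K2,E2,tip()[1]))
b=f2[165:265,260:380]
cv2.imwrite('pics/w4.png',np.hstack([cv2.resize(a,(404,300),interpolation=cv2.INTER_CUBIC),cv2.resize(b,(360,300),interpolation=cv2.INTER_CUBIC)])[:,:,::-1])
E
```

```text
t 10.20 r 0.0553 phi 3.055 yaw -2.453 yaw-phi 0.775 z 0.0952 tilt 0.000 Frad 0.84 Ftan -0.15 Fz -0.10 j6 2.22
(np.float64(311.4831615068154), np.float64(210.8746751476096))
```

View pics/w4.png

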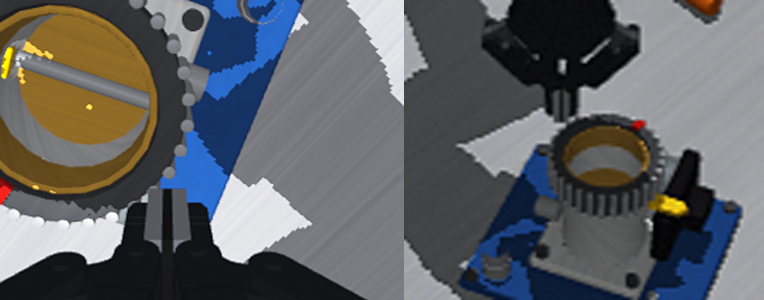

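Request:
{"method": "apply_moves", "body": {
  "commands": [-0.03,-0.03,0,0,0,0,0,0,0,0,0,0]
}}

```text
clock: 10.5
position: [0.5246, -0.0524, 0.0955]
ee_rot: [0.0, -0.338, 0.941, -0.0]
contact_force: [-0.2, -0.5, -0.9]
width: 0.0001
```

Request:
{"method": "apply_moves", "body": {
  "commands": [-0.03,-0.03,0,0,0,0,0,0,0,0,0,0]
}}

```text
clock: 10.7
position: [0.5258, -0.0525, 0.0954]
ee_rot: [0.0, -0.338, 0.941, -0.0]
contact_force: [-0.8, 0.3, 0.0]
width: 0.0001
```

Request:
{"method": "apply_moves", "body": {
  "commands": [-0.03,-0.03,0,0,0,0,0,0,0,0,0,0]
}}

```text
clock: 10.9
position: [0.5271, -0.0526, 0.0954]
ee_rot: [0.0, -0.338, 0.941, -0.0]
contact_force: [1.2, 0.0, 0.8]
width: -0.0001
```

```bash
python3 -c "
from h import *
rs();print(manip.hold_point_z,[a for a in dir(manip) if a[0]!='_'])"
```

```text
t 10.90 r 0.0511 phi 3.056 yaw -2.453 yaw-phi 0.774 z 0.0954 tilt 0.000 Frad -1.14 Ftan -0.15 Fz 0.78 j6 2.22
0.0187 ['MotionError', 'get_image', 'get_state', 'hold_point_z', 'sign_off']
```

Request:
{"method": "apply_moves", "body": {
  "commands": [0,0,0.06,0,0,0,0,0,0,0,0,0]
}}

```text
clock: 11.1
position: [0.5266, -0.0526, 0.0933]
ee_rot: [-0.0, -0.338, 0.941, 0.0]
contact_force: [-1.0, -0.4, 0.9]
width: -0.0002
```

Request:
{"method": "apply_moves", "body": {
  "commands": [0,0,0.06,0,0,0,0,0,0,0,0,0]
}}

```text
clock: 11.3
position: [0.5269, -0.0526, 0.0924]
ee_rot: [0.0, -0.338, 0.941, -0.0]
contact_force: [-0.7, -0.5, 5.3]
width: 0.0
```

Request:
{"method": "apply_moves", "body": {
  "commands": [0,0,0.06,0,0,0,0,0,0,0,0,0]
}}

```text
clock: 11.5
position: [0.5269, -0.0526, 0.0919]
ee_rot: [0.0, -0.338, 0.941, -0.0]
contact_force: [-3.6, 0.9, 12.5]
width: 0.0004
```

Contact with the ring top came at reported z ≈ 0.093. The real fingertip therefore ends about 34 mm behind the reported TCP. I'll correct for this by lifting, moving out and going down to reported z ≈ 0.0765 (tip ≈ 0.110).

Request:
{"method": "apply_moves", "body": {
  "commands": [0,0,-0.33,0,0,0,0.15,0.15,0,0,0,0,0.15,0.15,0,0,0,0,0.15,0.15,0,0,0,0,0,0,0.39,0,0,0,0,0,0.39,0,0,0,0,0,0,0,0,0,-0.05,-0.05,0,0,0,0,-0.05,-0.05,0,0,0,0,-0.05,-0.05,0,0,0,0,0,0,0,0,0,0]
}}

```text
clock: 12.6
position: [0.5151, -0.0515, 0.0768]
ee_rot: [0.001, -0.338, 0.941, -0.0]
contact_force: [-0.7, 0.2, 0.0]
width: 0.0001
```

```bash
python3 -c "
from h import *
rs()"
```

```text
t 12.60 r 0.0631 phi 3.055 yaw -2.453 yaw-phi 0.775 z 0.0768 tilt 0.001 Frad 0.74 Ftan -0.09 Fz 0.01 j6 2.22
```

Request:
{"method": "apply_moves", "body": {
  "commands": [-0.04,-0.04,0,0,0,0,0,0,0,0,0,0]
}}

```text
clock: 12.8
position: [0.5163, -0.0516, 0.0767]
ee_rot: [0.0, -0.338, 0.941, -0.0]
contact_force: [-0.7, 0.2, 0.5]
width: -0.0002
```

Request:
{"method": "apply_moves", "body": {
  "commands": [-0.03,-0.03,0,0,0,0,0,0,0,0,0,0]
}}

```text
clock: 13.0
position: [0.5172, -0.0517, 0.0765]
ee_rot: [0.0, -0.338, 0.941, 0.0]
contact_force: [-0.2, 0.1, 0.1]
width: -0.0
```

Request:
{"method": "apply_moves", "body": {
  "commands": [-0.03,-0.03,0,0,0,0,0,0,0,0,0,0]
}}

```text
clock: 13.2
position: [0.5175, -0.0516, 0.0763]
ee_rot: [-0.001, -0.338, 0.941, 0.0]
contact_force: [-2.6, -0.1, 1.9]
width: 0.0
```

Request:
{"method": "apply_moves", "body": {
  "commands": [-0.02,-0.02,0,0,0,0,0.135,-0.15,0,0,0,-0.667,0.135,-0.15,0,0,0,-0.667,0.135,-0.15,0,0,0,-0.667,0.135,-0.15,0,0,0,-0.667,0.135,-0.15,0,0,0,-0.667]
}}

```text
clock: 13.8
position: [0.5224, -0.0812, 0.0762]
ee_rot: [-0.001, -0.562, 0.827, 0.001]
contact_force: [-3.2, 0.4, 1.8]
width: -0.0
```

```bash
python3 - <<'E'
from h import *
rs()
def mark():
    f,K,E,d=cam('wrist');h=cv2.cvtColor(f,cv2.COLOR_RGB2HSV)
    m=((h[...,0]<8)|(h[...,0]>172))&(h[...,1]>170)&(h[...,2]>80)
    v,u=np.nonzero(m);P=np.array([atz(K,E,a,b,.128)[:2] for a,b in zip(u,v)]) if len(u) else np.zeros((0,2))
    P=P[np.abs(np.hypot(*(P-C).T)-.043)<.009] if len(P) else P
    q=(P-C).mean(0) if len(P) else np.zeros(2);print('mark n',len(P),'ang %.3f rad %.4f'%(np.arctan2(q[1],q[0]),np.hypot(*q)))
mark()
E
```

```text
t 13.80 r 0.0606 phi -2.732 yaw -1.948 yaw-phi 0.783 z 0.0762 tilt 0.003 Frad 2.76 Ftan -1.64 Fz 1.76 j6 1.66
mark n 442 ang 2.112 rad 0.0402
```

```bash
cat >> h.py <<'E'
def mark(z=.128):
    f,K,E,d=cam('wrist');h=cv2.cvtColor(f,cv2.COLOR_RGB2HSV)
    m=((h[...,0]<8)|(h[...,0]>172))&(h[...,1]>170)&(h[...,2]>80)
    v,u=np.nonzero(m);P=np.array([atz(K,E,a,b,z)[:2] for a,b in zip(u,v)]) if len(u) else np.zeros((0,2))
    P=P[np.abs(np.hypot(*(P-C).T)-.043)<.009] if len(P) else P
    q=(P-C).mean(0) if len(P) else np.zeros(2);print('mark n',len(P),'ang %.3f rad %.4f'%(np.arctan2(q[1],q[0]),np.hypot(*q)))
E
```

Request:
{"method": "apply_moves", "body": {
  "commands": [0.115,-0.17,0,0,0,-0.667,0.135,-0.15,0,0,0,-0.667,0.135,-0.15,0,0,0,-0.667,0.135,-0.15,0,0,0,-0.667,0.135,-0.15,0,0,0,-0.667,0.135,-0.15,0,0,0,-0.667,0.135,-0.15,0,0,0,-0.667,0.135,-0.15,0,0,0,-0.667,0.135,-0.15,0,0,0,-0.667,0.135,-0.15,0,0,0,-0.667]
}}

```text
clock: 14.85
position: [0.5707, -0.1171, 0.0764]
ee_rot: [0.0, 0.889, -0.457, 0.0]
contact_force: [-1.6, 0.9, 0.2]
width: -0.0003
```

```bash
python3 -c "
from h import *
rs();mark()"
```

```text
t 14.85 r 0.0606 phi -1.692 yaw -0.950 yaw-phi 0.742 z 0.0764 tilt 0.000 Frad -0.68 Ftan -1.67 Fz 0.23 j6 0.63
mark n 446 ang -3.133 rad 0.0415
```

Request:
{"method": "apply_moves", "body": {
  "commands": [0.11,-0.175,0,0,0,-0.667,0.135,-0.15,0,0,0,-0.667,0.135,-0.15,0,0,0,-0.667,0.135,-0.15,0,0,0,-0.667,0.135,-0.15,0,0,0,-0.667,0.135,-0.15,0,0,0,-0.667,0.135,-0.15,0,0,0,-0.667,0.135,-0.15,0,0,0,-0.667,0.135,-0.15,0,0,0,-0.667,0.135,-0.15,0,0,0,-0.667]
}}

```text
clock: 15.9
position: [0.6266, -0.0967, 0.0766]
ee_rot: [0.0, 1.0, 0.024, 0.001]
contact_force: [0.6, 0.2, 0.0]
width: 0.0
```

```bash
python3 -c "
from h import *
rs();mark()"
```

```text
t 15.90 r 0.0628 phi -0.685 yaw 0.049 yaw-phi 0.733 z 0.0766 tilt 0.002 Frad 0.35 Ftan 0.53 Fz 0.04 j6 -0.31
mark n 455 ang -2.443 rad 0.0415
```

Request:
{"method": "apply_moves", "body": {
  "commands": [-0.04,-0.04,0,0,0,-0.33,-0.04,-0.04,0,0,0,0,0.132,-0.146,0,0,0,-0.667,0.132,-0.146,0,0,0,-0.667,0.132,-0.146,0,0,0,-0.667,0.132,-0.146,0,0,0,-0.667,0.132,-0.146,0,0,0,-0.667,0.132,-0.146,0,0,0,-0.667]
}}

```text
clock: 16.75
position: [0.6364, -0.0629, 0.0768]
ee_rot: [0.001, 0.94, 0.342, 0.0]
contact_force: [-0.3, -1.3, 0.7]
width: 0.0
```

```bash
python3 -c "
from h import *
rs();mark()"
```

```text
t 16.75 r 0.0587 phi -0.101 yaw 0.698 yaw-phi 0.799 z 0.0768 tilt 0.002 Frad -0.20 Ftan -1.31 Fz 0.71 j6 -0.90
mark n 474 ang -2.025 rad 0.0413
```

Request:
{"method": "apply_moves", "body": {
  "commands": [0.102,-0.174,0,0,0,-0.667,0.13,-0.144,0,0,0,-0.667,0.13,-0.144,0,0,0,-0.667,0.13,-0.144,0,0,0,-0.667,0.13,-0.144,0,0,0,-0.667,0.13,-0.144,0,0,0,-0.667,0.13,-0.144,0,0,0,-0.667,0.13,-0.144,0,0,0,-0.667]
}}

```text
clock: 17.6
position: [0.6225, -0.0191, 0.0772]
ee_rot: [0.002, 0.733, 0.681, 0.001]
contact_force: [2.4, -0.4, 0.4]
width: 0.0
```

```bash
python3 -c "
from h import *
rs();mark()"
```

```text
t 17.60 r 0.0585 phi 0.705 yaw 1.497 yaw-phi 0.792 z 0.0772 tilt 0.004 Frad 1.61 Ftan -1.84 Fz 0.39 j6 -1.64
mark n 495 ang -1.244 rad 0.0408
```

Request:
{"method": "apply_moves", "body": {
  "commands": [0.125,-0.149,0,0,0,-0.667,0.13,-0.144,0,0,0,-0.667,0.13,-0.144,0,0,0,-0.667,0.13,-0.144,0,0,0,-0.667,0.13,-0.144,0,0,0,-0.667,0.13,-0.144,0,0,0,-0.667,0.13,-0.144,0,0,0,-0.667,0.13,-0.144,0,0,0,-0.667]
}}

```text
clock: 18.45
position: [0.5814, 0.002, 0.0773]
ee_rot: [0.001, 0.41, 0.912, 0.002]
contact_force: [2.4, 3.1, 2.0]
width: -0.0001
```

```bash
python3 -c "
from h import *
rs();mark()"
```

```text
t 18.45 r 0.0591 phi 1.513 yaw 2.297 yaw-phi 0.784 z 0.0773 tilt 0.004 Frad 3.28 Ftan -2.21 Fz 1.96 j6 -2.42
mark n 457 ang -0.440 rad 0.0403
```

Request:
{"method": "apply_moves", "body": {
  "commands": [0.24,0.24,0,0,0,0,0.24,0.24,-0.1,0,0,0,0,0,0,0,0,1,0,0,0,0,0,1,0,0,0,0,0,1,0,0,0,0,0,1,0,0,0,0,0,1,0,0,0,0,0,1,0,0,0,0,0,1,0,0,0,0,0,1,0,0,0,0,0,1,0,0,0,0,0,1,0,0,0,0,0,1,0,0,0,0,0,1,0,0,0,0,0,1,0,0,0,0,0,1,0,0,0,0,0,1,0,0,0,0,0,1]
}}

```text
clock: 20.3
position: [0.5808, 0.0218, 0.0792]
ee_rot: [0.0, 0.998, -0.055, -0.001]
contact_force: [-0.5, 0.3, -0.4]
width: -0.0001
```

Request:
{"method": "apply_moves", "body": {
  "commands": [0,0,0,0,0,1,0,0,0,0,0,1,0,0,0,0,0,1,0,0,0,0,0,1,0,0,0,0,0,1,0,0,0,0,0,1,0,0,0,0,0,1,0,0,0,0,0,1,0,0,0,0,0,1,0,0,0,0,0,1,0,0,0,0,0,1,0,0,0,0,0,1,0,0,0,0,0,1,0,0,0,0,0,1,0,0,0,0,0,1,0,0,0,0,0,1,0,0,0,0,0,1,0,0,0,0,0,0]
}}

```text
clock: 22.1
position: [0.5809, 0.0218, 0.0792]
ee_rot: [-0.0, -0.242, 0.97, 0.0]
contact_force: [-0.7, -0.3, 0.5]
width: -0.0001
```

```bash
python3 -c "
from h import *
rs();mark(.130);tgt(.063,1.513,.080,1.513+3.1416+3.1416-.785-6.2832-3.1416)"
```

```text
t 22.10 r 0.0788 phi 1.534 yaw -2.653 yaw-phi 2.096 z 0.0792 tilt 0.001 Frad -0.28 Ftan 0.67 Fz 0.52 j6 2.57
mark n 800 ang -0.403 rad 0.0400
(array([ 0.23, -0.48, -0.02]), array([ 0.  , -0.  , -1.57]))
```

Request:
{"method": "apply_moves", "body": {
  "commands": [0,0,0,0,0,-0.87,0,0,0,0,0,-0.87,0.12,-0.12,0,0,0,0,0.12,-0.12,0,0,0,0,0.12,-0.12,0,0,0,0,0.04,-0.04,0,0,0,0,0.03,-0.03,0,0,0,0,0,0,0,0,0,0]
}}

```text
clock: 22.95
position: [0.5805, 0.0028, 0.0795]
ee_rot: [0.0, -0.367, 0.93, 0.0]
contact_force: [0.2, 0.2, -0.5]
width: 0.0
```

```bash
python3 -c "
from h import *
rs();mark(.130)"
```

```text
t 22.95 r 0.0598 phi 1.529 yaw -2.391 yaw-phi 2.363 z 0.0795 tilt 0.000 Frad 0.17 Ftan -0.21 Fz -0.47 j6 2.28
mark n 701 ang -0.402 rad 0.0403
```

Request:
{"method": "apply_moves", "body": {
  "commands": [0.025,-0.025,0,0,0,0,0.145,0.131,0,0,0,-0.667,0.145,0.131,0,0,0,-0.667,0.145,0.131,0,0,0,-0.667,0.145,0.131,0,0,0,-0.667,0.145,0.131,0,0,0,-0.667,0.145,0.131,0,0,0,-0.667,0.145,0.131,0,0,0,-0.667,0.145,0.131,0,0,0,-0.667]
}}

```text
clock: 23.9
position: [0.5374, -0.0131, 0.0797]
ee_rot: [0.001, -0.702, 0.712, 0.001]
contact_force: [-0.1, 2.5, 2.3]
width: 0.0001
```

```bash
python3 -c "
from h import *
rs();mark(.130)"
```

```text
t 23.90 r 0.0598 phi 2.317 yaw -1.586 yaw-phi 2.381 z 0.0797 tilt 0.002 Frad 1.89 Ftan -1.58 Fz 2.30 j6 1.43
mark n 683 ang 0.378 rad 0.0401
```

Request:
{"method": "apply_moves", "body": {
  "commands": [0.15,0.126,0,0,0,-0.667,0.145,0.131,0,0,0,-0.667,0.145,0.131,0,0,0,-0.667,0.145,0.131,0,0,0,-0.667,0.145,0.131,0,0,0,-0.667,0.145,0.131,0,0,0,-0.667,0.145,0.131,0,0,0,-0.667,0.145,0.131,0,0,0,-0.667,0.145,0.131,0,0,0,-0.667,0.145,0.131,0,0,0,-0.667]
}}

```text
clock: 24.95
position: [0.5184, -0.0677, 0.0793]
ee_rot: [0.0, 0.957, -0.289, -0.003]
contact_force: [-4.5, 1.1, 3.9]
width: -0.0002
```

```bash
python3 -c "
from h import *
rs();mark(.130)"
```

```text
t 24.95 r 0.0605 phi -2.965 yaw -0.586 yaw-phi 2.378 z 0.0793 tilt 0.005 Frad 4.24 Ftan -1.85 Fz 3.92 j6 0.32
mark n 779 ang 1.440 rad 0.0411
```

Request:
{"method": "apply_moves", "body": {
  "commands": [0.145,0.131,0,0,0,-0.667,0.145,0.131,0,0,0,-0.667,0.145,0.131,0,0,0,-0.667,0.145,0.131,0,0,0,-0.667,0.145,0.131,0,0,0,-0.667,0.145,0.131,0,0,0,-0.667,0.145,0.131,0,0,0,-0.667,0.145,0.131,0,0,0,-0.667,0.145,0.131,0,0,0,-0.667,0.145,0.131,0,0,0,-0.667]
}}

```text
clock: 26.0
position: [0.5565, -0.1129, 0.0797]
ee_rot: [0.001, 0.979, 0.205, -0.001]
contact_force: [-3.0, -3.0, 3.4]
width: 0.0001
```

```bash
python3 -c "
from h import *
rs();mark(.130)"
```

```text
t 26.00 r 0.0599 phi -1.938 yaw 0.413 yaw-phi 2.351 z 0.0797 tilt 0.003 Frad 3.87 Ftan -1.71 Fz 3.41 j6 -0.73
mark n 748 ang 2.492 rad 0.0420
```

Request:
{"method": "apply_moves", "body": {
  "commands": [0.15,0.126,0,0,0,-0.667,0.145,0.131,0,0,0,-0.667,0.145,0.131,0,0,0,-0.667,0.145,0.131,0,0,0,-0.667,0.15,0.126,0,0,0,-0.667,0.145,0.131,0,0,0,-0.667,0.145,0.131,0,0,0,-0.667,0.145,0.131,0,0,0,-0.667,0.145,0.131,0,0,0,-0.667]
}}

```text
clock: 26.95
position: [0.6087, -0.1073, 0.0796]
ee_rot: [0.0, 0.793, 0.61, -0.0]
contact_force: [-2.1, -0.8, 1.3]
width: 0.0003
```

```bash
python3 -c "
from h import *
rs();mark(.130)"
```

```text
t 26.95 r 0.0589 phi -1.024 yaw 1.311 yaw-phi 2.335 z 0.0796 tilt 0.001 Frad -0.38 Ftan -2.22 Fz 1.25 j6 -1.60
mark n 714 ang -2.895 rad 0.0422
```

Request:
{"method": "apply_moves", "body": {
  "commands": [0.165,0.111,0,0,0,-0.667,0.15,0.126,0,0,0,-0.667,0.145,0.131,0,0,0,-0.667,0.145,0.131,0,0,0,-0.667,0.145,0.131,0,0,0,-0.667,0.145,0.131,0,0,0,-0.667,0.145,0.131,0,0,0,-0.667,0.145,0.131,0,0,0,-0.667]
}}

```text
clock: 27.8
position: [0.6358, -0.0699, 0.0794]
ee_rot: [0.001, 0.493, 0.87, -0.0]
contact_force: [1.4, -2.0, -0.0]
width: 0.0004
```

```bash
python3 -c "
from h import *
rs();mark(.130)"
```

```text
t 27.80 r 0.0592 phi -0.220 yaw 2.111 yaw-phi 2.331 z 0.0794 tilt 0.002 Frad 1.77 Ftan -1.62 Fz -0.03 j6 -2.33
mark n 755 ang -2.159 rad 0.0420
```

Request:
{"method": "apply_moves", "body": {
  "commands": [-0.24,0.24,0,0,0,0,-0.24,0.24,-0.07,0,0,0,0,0,0,0,0,1,0,0,0,0,0,1,0,0,0,0,0,1,0,0,0,0,0,1,0,0,0,0,0,1,0,0,0,0,0,1,0,0,0,0,0,1,0,0,0,0,0,1,0,0,0,0,0,1,0,0,0,0,0,1,0,0,0,0,0,1,0,0,0,0,0,1,0,0,0,0,0,1,0,0,0,0,0,1,0,0,0,0,0,1,0,0,0,0,0,1,0,0,0,0,0,1,0,0,0,0,0,1]
}}

```text
clock: 29.85
position: [0.656, -0.075, 0.0817]
ee_rot: [-0.0, 0.956, -0.294, 0.0]
contact_force: [0.6, -0.4, 0.5]
width: -0.0001
```

Request:
{"method": "apply_moves", "body": {
  "commands": [0,0,0,0,0,1,0,0,0,0,0,1,0,0,0,0,0,0.6,0,0,0,0,0,0,0,0,0,0,0,0]
}}

```text
clock: 30.35
position: [0.6556, -0.0748, 0.0816]
ee_rot: [-0.0, 0.883, -0.47, 0.0]
contact_force: [-0.4, 0.3, -0.6]
width: -0.0001
```

```bash
python3 -c "
from h import *
rs();mark(.131)
f,K,E,d=cam('wrist');cv2.imwrite('pics/w5.png',f[:,:,::-1])"
```

```text
t 30.35 r 0.0796 phi -0.226 yaw -0.978 yaw-phi 5.531 z 0.0816 tilt 0.001 Frad -0.45 Ftan 0.24 Fz -0.57 j6 0.76
mark n 0 ang 0.000 rad 0.0000
```

View pics/w5.png

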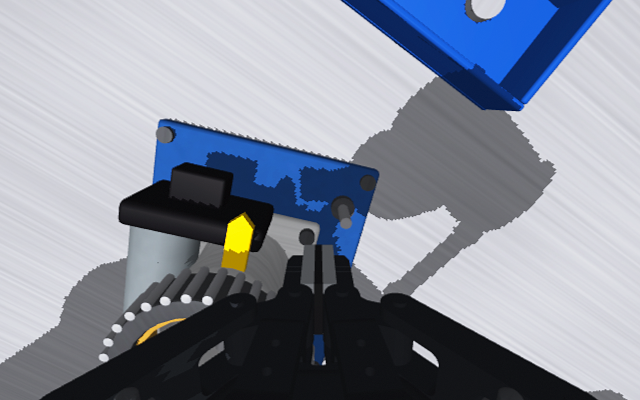

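Request:
{"method": "apply_moves", "body": {
  "commands": [-0.13,0.13,0,0,0,0.2,-0.13,0.13,0,0,0,0,-0.13,0.13,0,0,0,0,-0.04,0.04,0,0,0,0,-0.03,0.03,0,0,0,0,-0.02,0.02,0,0,0,0,0,0,0,0,0,0]
}}

```text
clock: 31.15
position: [0.635, -0.0702, 0.0817]
ee_rot: [-0.0, 0.876, -0.483, 0.0]
contact_force: [-0.0, 0.1, 0.6]
width: 0.0002
```

```bash
python3 -c "
from h import *
rs()"
```

```text
t 31.15 r 0.0585 phi -0.228 yaw -1.008 yaw-phi 5.503 z 0.0817 tilt 0.000 Frad -0.05 Ftan 0.04 Fz 0.60 j6 0.79
```

Request:
{"method": "apply_moves", "body": {
  "commands": [-0.02,0.02,0,0,0,0,-0.145,-0.131,0,0,0,-0.667,-0.145,-0.131,0,0,0,-0.667,-0.145,-0.131,0,0,0,-0.667,-0.145,-0.131,0,0,0,-0.667,-0.145,-0.131,0,0,0,-0.667,-0.145,-0.131,0,0,0,-0.667,-0.145,-0.131,0,0,0,-0.667,-0.145,-0.131,0,0,0,-0.667]
}}

```text
clock: 32.05
position: [0.6271, -0.0255, 0.0818]
ee_rot: [0.0, 0.995, -0.101, 0.001]
contact_force: [1.6, -1.3, -0.5]
width: 0.0003
```

```bash
python3 - <<'E'
from h import *
rs()
def red(n,z=.131):
    f,K,E,d=cam(n);u0,v0=map(int,proj(K,E,[*C,z]));h=cv2.cvtColor(f,cv2.COLOR_RGB2HSV)
    m=((h[...,0]<8)|(h[...,0]>172))&(h[...,1]>130)&(h[...,2]>70)
    v,u=np.nonzero(m);k=np.hypot(u-u0,v-v0)<40;u,v=u[k],v[k]
    if len(u):
        q=atz(K,E,u.mean(),v.mean(),z)[:2]-C;print(n,len(u),'ang %.3f rad %.4f'%(np.arctan2(q[1],q[0]),np.hypot(*q)))
    else: print(n,'none')
red('top');red('scene')
E
```

```text
t 32.05 r 0.0583 phi 0.570 yaw -0.203 yaw-phi 5.510 z 0.0818 tilt 0.002 Frad 0.64 Ftan -1.95 Fz -0.52 j6 0.05
top 10 ang -1.363 rad 0.0413
scene 23 ang -1.252 rad 0.0486
```

Request:
{"method": "apply_moves", "body": {
  "commands": [-0.155,-0.121,0,0,0,-0.667,-0.145,-0.131,0,0,0,-0.667,-0.145,-0.131,0,0,0,-0.667,-0.145,-0.131,0,0,0,-0.667,-0.145,-0.131,0,0,0,-0.667,-0.145,-0.131,0,0,0,-0.667,-0.145,-0.131,0,0,0,-0.667,-0.145,-0.131,0,0,0,-0.667,-0.145,-0.131,0,0,0,-0.667,-0.145,-0.131,0,0,0,-0.667]
}}

```text
clock: 33.15
position: [0.5773, 0.002, 0.0822]
ee_rot: [-0.0, 0.922, 0.387, 0.002]
contact_force: [1.3, 2.4, 0.8]
width: -0.0001
```

```bash
cat >> h.py <<'E'
def red(n,z=.131):
    f,K,E,d=cam(n);u0,v0=map(int,proj(K,E,[*C,z]));h=cv2.cvtColor(f,cv2.COLOR_RGB2HSV)
    m=((h[...,0]<8)|(h[...,0]>172))&(h[...,1]>130)&(h[...,2]>70)
    v,u=np.nonzero(m);k=np.hypot(u-u0,v-v0)<40;u,v=u[k],v[k]
    if len(u):
        q=atz(K,E,u.mean(),v.mean(),z)[:2]-C;print(n,len(u),'ang %.3f rad %.4f'%(np.arctan2(q[1],q[0]),np.hypot(*q)))
    else: print(n,'none')
E
python3 -c "
from h import *
rs();red('top');red('scene')"
```

```text
t 33.15 r 0.0590 phi 1.582 yaw 0.794 yaw-phi 5.495 z 0.0822 tilt 0.003 Frad 2.37 Ftan -1.37 Fz 0.75 j6 -0.91
top 6 ang -0.353 rad 0.0398
scene 16 ang -0.403 rad 0.0491
```

Request:
{"method": "apply_moves", "body": {
  "commands": [-0.145,-0.131,0,0,0,-0.667,-0.145,-0.131,0,0,0,-0.667,-0.145,-0.131,0,0,0,-0.667,-0.145,-0.131,0,0,0,-0.667,-0.145,-0.131,0,0,0,-0.667,-0.145,-0.131,0,0,0,-0.667,-0.08,-0.07,0,0,0,-0.35,0,0,0,0,0,0]
}}

```text
clock: 34.05
position: [0.54, -0.0108, 0.0817]
ee_rot: [-0.001, 0.751, 0.66, 0.0]
contact_force: [-0.4, 3.4, 2.2]
width: -0.0004
```

```bash
python3 -c "
from h import *
rs();red('top');red('scene')"
```

```text
t 34.05 r 0.0598 phi 2.259 yaw 1.442 yaw-phi 5.466 z 0.0817 tilt 0.002 Frad 2.93 Ftan -1.87 Fz 2.24 j6 -1.59
top none
scene 16 ang 0.219 rad 0.0457
```

Request:
{"method": "apply_moves", "body": {
  "commands": [0.12,-0.12,0,0,0,0,0.24,-0.24,0,0,0,0,0.2,-0.2,0,0,0,0,0,0,-0.9,0,0,0,0,0,-0.9,0,0,0,0,0,-0.9,0,0,0,0,0,-0.9,0,0,0,0,0,-0.9,0,0,0,0,0,-0.9,0,0,0,-0.47,0.65,0,0,0,0,-0.47,0.65,0,0,0,0,-0.47,0.65,0,0,0,0,-0.47,0.65,0,0,0,0,0,0,0,0,0,0,0,0,0,0,0,0,0,0,0,0,0,0]
}}

```text
clock: 35.75
position: [0.5954, -0.0573, 0.2435]
ee_rot: [-0.001, 0.75, 0.662, -0.0]
contact_force: [1.1, -1.1, 0.4]
width: -0.0003
```

```bash
python3 - <<'E'
from h import *
rs();mark(.132);f,K,E,d=cam('wrist')
h=cv2.cvtColor(f,cv2.COLOR_RGB2HSV);u0,v0=proj(K,E,[*C,.132])
m=(abs(h[...,0].astype(int)-29)<5)&(h[...,1]>200)&(h[...,2]>150);v,u=np.nonzero(m)
P=np.array([atz(K,E,a,b,.089)[:2]-C for a,b in zip(u,v)]);P=P[(np.hypot(*P.T)>.05)&(np.hypot(*P.T)<.075)]
print(len(P),np.arctan2(*P.mean(0)[::-1]),np.hypot(*P.T).max())
u,v=int(u0),int(v0);print(u,v)
c=f[max(v-65,0):v+65,max(u-75,0):u+75];cv2.imwrite('pics/w6.png',cv2.resize(c,None,fx=4,fy=4,interpolation=cv2.INTER_CUBIC)[:,:,::-1])
E
```

```text
t 35.75 r 0.0174 phi -0.016 yaw 1.446 yaw-phi 1.462 z 0.2435 tilt 0.001 Frad 1.07 Ftan -1.13 Fz 0.41 j6 -1.66
mark n 89 ang 0.329 rad 0.0394
75 0.36484194622831745 0.06917114078959641
315 166
```

View pics/w6.png

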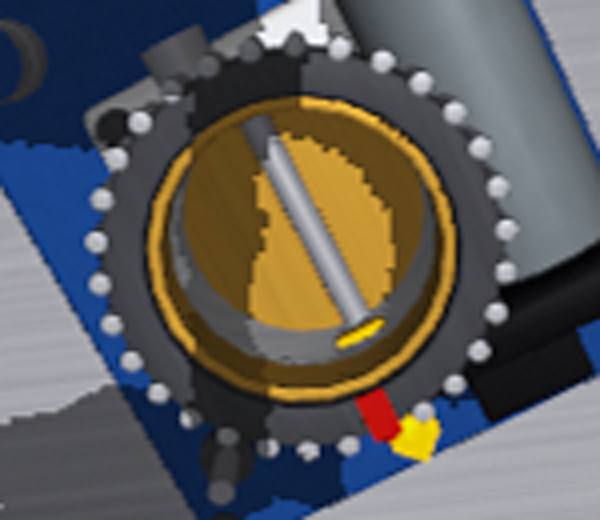

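The mark (crop (378,415)) points along the yellow pointer (crop (418,438)), measured at 0.33 against 0.36 rad. I'll do a quick before/after check of the bench, then hand in.

```bash
python3 - <<'E'
from h import *
f,K,E,d=cam('top');a=np.load('top0.npz')['f'];red('scene',.132)
for n,(u,v) in dict(can=(488,173),filter=(184,165),jar=(174,228),driver=(227,243),wrench=(420,270)).items():
    t=a[v-22:v+22,u-22:u+22];r=cv2.matchTemplate(f[v-32:v+32,u-32:u+32],t,cv2.TM_CCOEFF_NORMED);_,m,_,l=cv2.minMaxLoc(r);print(n,round(m,3),l[0]-10,l[1]-10)
rs();print(manip.sign_off())
E
```

```text
scene 17 ang 0.210 rad 0.0459
can 1.0 0 0
filter 0.999 0 0
jar 0.999 0 0
driver 0.999 0 0
wrench 0.963 0 0
t 35.95 r 0.0178 phi -0.029 yaw 1.446 yaw-phi 1.475 z 0.2439 tilt 0.000 Frad -0.01 Ftan -0.16 Fz 0.57 j6 -1.66
the job is handed in; nothing more can be done
None
```

I loosened the ring with a closed fingertip on its rim, driving it anticlockwise in three strokes. The red mark passed the pointer once and stopped in line with it the second time round. I then lifted the finger clear and handed the job in at about 36 s of the 64 s allowed.

**Final checks**
- **Mark against pointer:** the wrist camera put the mark at 0.33 rad and the pointer at 0.36 rad. By my count of the turns the joint is at about 12.5 to 12.6, inside the 12.316 to 12.816 window.
- **Loose things:** the can, filter, jar, screwdriver and wrench had not moved in the top view (0 px). I did not measure the socket and bolt the same way. They were on the base plate below the fingertip's path, and the force readings never suggested contact with them.
- **Clearance:** the finger was well above the ring, with the force readings at noise level.

**Disagreements**
- **Fingertip position:** the real end of the shut fingers was about 34 mm behind the reported TCP. My first approach passed above the ring. I found this with the cameras and a light touch on the ring's top face (about 12 N), and corrected the height.
- **Scene camera:** its last reading of the mark was 0.21 rad. It is coarse there and biased by the red ridge on the side, so I trusted the close wrist view.
- **Lost contact:** the finger came off the rim once in the first stroke, and I re-engaged it.

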